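# Clamp the photomask in its loading frame

## Task

Secure the glass photomask in its loading frame: push the clamp strap round until it rests against its stop pin with its foot over the edge of the glass, and only then push the cam lever, which stands up over the strap's pivot, fully down. Push with the outside or tips of the fingers; keep the robot off the glass and leave the other things on the bench where they are.

Things in the scene. Friction and masses are not known exactly. Their poses are not given: they have to be found in the camera images.
- mask_frame: Fixed aluminium plate on the bench, 170 mm (its x, +-85) by 280 mm (its y, -165 to +115), 22 mm thick. Origin on the bench surface, z up. Photomask nest centred at (0, -85) mm, its dark rails reaching z = 30 mm; strap pivot at (0, 80) mm. Steel stop pin, 12 mm diameter, top at z = 56 mm, at (17.5, 30) mm.
- clamp_strap (a joint): Clamp strap: steel bar 22 mm wide, z = 40 to 54 mm above the bench, free end 130 mm from its vertical pivot axis. Value in rad: 0 = free end along the frame's -x; grows anticlockwise seen from above to 1.571 = against the stop pin, free end along the frame's -y, foot over the glass. Friction 0.2 N m (2.4 N at 85 mm); stays where left.
- cam_lever (a joint): Cam lever: black handle 95 mm long, 9 mm thick, 12 mm wide (last 34 mm: 22 mm). Turns with the strap. Value in rad: 0 = handle 80 degrees above level, leaning away from the strap's free end; grows as pushed down to 1.396 = level, top face 72.5 mm above the bench, pointing straight away from the free end. Friction 0.22 N m (3 N near the tip); stays where left.
- strap_pivot (a point): Point on the strap's vertical pivot axis, at the middle of the strap's thickness (47 mm above the bench). x, y, z axes are the strap's: its -x points to the strap's free end.
- strap_end (a point): Point on the strap's centre line 115 mm from the pivot, over its rubber foot (13 mm diameter), at the middle of the strap's thickness. The foot reaches down to 28 mm above the bench, 1 mm above the glass.
- lever_axle (a point): Centre of the cam lever's axle, 68 mm above the bench on the strap's pivot axis.
- lever_tip (a point): Tip of the cam lever handle, on its centre line, 95 mm from the axle.
- mask: Loose square glass photomask, 127 by 127 by 5 mm, 0.18 kg, with a dark pattern in the middle, lying in the nest of the frame (underside at 22 mm, top at 27 mm above the bench). Origin at the centre of its underside. Not to be touched by the robot.
- vial_mid (a point): Bystander: loose amber bottle, 40 mm diameter, 85 mm high, standing on the bench; the point is its centre.
- loupe_mid (a point): Bystander: loose black waisted eye loupe, 42 mm diameter, 52 mm high, standing on the bench; the point is its centre.
- wafer_case_mid (a point): Bystander: loose round grey wafer case, 84 mm diameter, 18 mm high, lying on the bench; the point is its centre.

How it is judged (in metres and radians):
On the way, in this order (a step that is already met when the one before it is completed fails the run):
1. the strap is against its stop pin while the cam lever still stands up (value of joint clamp_strap above 1.47 rad and value of joint cam_lever below 0.6 rad), for 0.2 s.
2. the cam lever is pushed down with the strap against its stop (value of joint clamp_strap above 1.47 rad and value of joint cam_lever above 1.3 rad), for 0.2 s.
At the end, for the whole second after the job is handed in: The strap is within 0.1 rad of its stop (joint above 1.47) and the cam lever within 0.1 rad of level (joint above 1.30), both at rest; the photomask lies flat in its nest and the bystanders are within 20 mm of where they stood (all of step 2 and velocity of joint clamp_strap between -0.05 and 0.05 rad/s and velocity of joint cam_lever between -0.05 and 0.05 rad/s and horizontal distance between strap_pivot and mask below 0.172 m and angle between mask's own z axis and vertical below 0.05 rad and distance of each of vial_mid, loupe_mid, wafer_case_mid from where it was at the start of the episode below 0.02 m); the robot touches nothing.
It fails at once if the robot touches the photomask with more than 1 N (contact force between any of the arm, the fingers and mask above 1 N).
It fails at once if the photomask is lifted or shifted by more than 6 mm (distance of mask from where it was at the start of the episode above 0.006 m).
It fails at once if a bystander is moved or lifted by more than 20 mm (distance of any of vial_mid, loupe_mid, wafer_case_mid from where it was at the start of the episode above 0.02 m).
It also fails if it takes over 51 s, if anything falls off the work surface, if the arm or the gripper's body presses on something with over 40 N, if the wrist force passes 120 N, or if a joint passes its speed limit or range.

## Robot

A 6-joint arm with a two-finger parallel gripper is mounted at the origin on the work surface. World frame = base frame: x ahead of the robot, y to its left, z up, the work surface at z = 0. Lengths are in mm, angles in rad, forces in N, time in s.
With the tool pointing down it reaches from about 350 to 975 mm from the base axis. Payload 7.1 kg.
Tool frame: the origin (TCP) lies between the finger pads; the fingertips stand 19 mm ahead of it and the grasp point (between the pads) is the TCP (ctrl.tcp_to_tips is the distance from the TCP to the fingertips, in mm); z points along the fingers, y is the line along which they close (so a half turn about z gives the same grasp; the last joint's range is limited). The gripper opens to 88 mm and grips with 3 to 60 N. Pads are 20 mm wide; open, the fingers measure 115 mm over their backs; the gripper's body (75 mm by 178 mm) begins 61 mm behind the grasp point.
Start: joints at [1.236, 0.423, 1.63, -0, 1.089, -0.019], TCP at [194.079, 594.086, 213.275] pointing down, gripper open.
Joint ranges: [-3, 3], [-0.9, 2.11], [0.09, 2.58], [-1.31, 4.45], [0.11, 2.69], [-2.54, 2.54]. Speed limits (rad/s): [2.39, 2.39, 3.01, 3.14, 3.14, 3.14].

## Interface

Orientations are given as a rotation vector (axis times angle).
In Python, from workcell import status, optics, ctrl gives the robot as it stands. The module is installed in compiled form; this text tells all that it offers.
- The arm moves only by the shell command python3 -m inch 'ROWS'. ROWS is JSON, a list that holds one entry, the list of rows, each a list of 7 numbers: the shift along the tool's x, y, z in mm, then the turn, a rotation vector about the tool's x, y, z in rad, then the opening in per cent of the stroke, from 0 (shut) to 100 (fully open). A call has 1 to 20 rows; each row is the pose to reach, as a shift and turn from the pose commanded when the call began, along the tool's axes at that moment; what a row does not reach only later rows make up. A row lasts 1/10 s, in which the tool goes at most 50 mm and 8.59 degrees, less where a joint would pass 70% of its speed; a pose out of reach is approached as far as the arm can. A call with a gripper value outside its range is refused whole. The fingers move at their own pace and stop on an object; the grip force is fixed at half the most. Time passes only in rows, so rows that repeat a pose let the fingers close. It gives the time, the measured TCP pose, the force, the opening and the grip force at its end, in the units of the state.
- status.get_obs(): the state, without advancing time (a new reading comes with each control period).
- optics.get_image(name): name is "scene" or "side" or "wrist"; returns a dict with "frame" (384x512x3 uint8, red, green, blue), "fx", "fy", "cx", "cy" (pixels), "rvec" (rotation vector, rad) and "tvec" (3), from world to camera coordinates, as OpenCV has them; the wrist camera has in their place "hand_eye" (4x4, takes a point from camera to tool coordinates, whose origin is the TCP and whose axes are the flange's). Camera axes: x right, y down, z forward; pixel columns grow to the right and rows downward; lengths in mm; the calibration is good to about 2 mm. A picture is of the moment at which its call begins: read the wrist's pose just before it. There is no depth.
- ctrl.close_job(): hands the job in; it is judged then, once.
The state is a dict: "t": time; "qpos": joint angles; "qvel": joint speeds; "joint_torque": joint torques, N m; "ee_pos": TCP position; "orientation": TCP orientation; "ft_force": force on the tool from outside, world axes, zero at the start; "moment": the same for the moment, N m; "width": finger opening in mm; "grasp_force": force on a finger pad.
Only numpy, scipy, OpenCV 4.12 (cv2) and the standard library are available. Lean on these libraries where they do the work, as an engineer would, in place of code of your own. Each camera call takes 0.05 s, during which the arm holds its last target. There are 200 camera calls.

## Working session

There is one attempt and no reset: what is moved stays moved. The work goes in short steps, Python scripts to look and compute and a shell command to move; the robot and the scene stay as the last step left them, time stands still between calls to the robot, and variables do not carry over. Pictures are saved under pics/ and viewed, at most 10 in all, crops included, and the job is handed in when it is done.

```bash
mkdir -p pics; python3 - <<'E'
from workcell import status, optics, ctrl
import cv2, numpy as np, pickle
o=status.get_obs(); print(o['t'],o['ee_pos'],o['orientation'],o['width'],ctrl.tcp_to_tips)
d={}
for n in("scene","side"):
    r=optics.get_image(n); d[n]=r; cv2.imwrite(f'pics/{n}0.png',r['frame'][...,::-1])
    R=cv2.Rodrigues(np.array(r['rvec']))[0]; print(n,r['fx'],r['cx'],r['cy'],(-R.T@np.array(r['tvec']).ravel()).round(),R[2].round(2))
pickle.dump(d,open('d0.pkl','wb'))
a=np.hstack([d['scene']['frame']]) 
E
```

```text
0.0 [193.90643627 593.54232645 212.49650193] [-4.93960321e-01 -3.10225135e+00  2.42574827e-03] 87.56830443063792 19.0
scene 443.4717587543532 252.04351781340404 186.9146047396604 [ 995. -423.  754.] [-0.47  0.46 -0.75]
side 452.83093627703033 259.75340137806444 194.6882594108758 [  64. -623.  622.] [ 0.58  0.62 -0.53]
```

View pics/scene0.png

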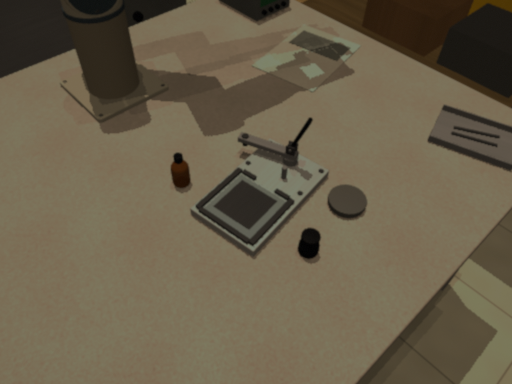

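View pics/side0.png

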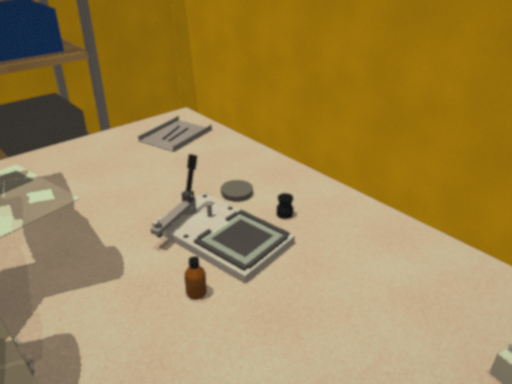

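Scene view: frame's nest end has corners at about (194,208) and (253,245), and its right corner is at (328,175). The pivot is near (291,155), the strap's free end at (243,139) and the lever tip at (309,121). The vial is at (180,172), the loupe at (310,243) and the wafer case at (347,200). The strap is near 0. Next I'll measure these by casting rays.

```bash
cat >h.py <<'E'
import cv2, numpy as np
def ray(r,p):
    R=cv2.Rodrigues(np.array(r['rvec'],float))[0]; t=np.array(r['tvec'],float).ravel()
    return -R.T@t, R.T@np.array([(p[0]-r['cx'])/r['fx'],(p[1]-r['cy'])/r['fy'],1])
def onz(r,p,z):
    c,d=ray(r,p); return (c+d*(z-c[2])/d[2])
def proj(r,P):
    return cv2.projectPoints(np.array(P,float).reshape(-1,3),np.array(r['rvec'],float),np.array(r['tvec'],float),np.array([[r['fx'],0,r['cx']],[0,r['fy'],r['cy']],[0,0,1]]),None)[0][:,0]
def tri(r1,p1,r2,p2):
    (a,u),(b,v)=ray(r1,p1),ray(r2,p2)
    s=np.linalg.lstsq(np.c_[u,-v],b-a,rcond=None)[0]; return (a+u*s[0]+b+v*s[1])/2, np.linalg.norm(a+u*s[0]-b-v*s[1])
E
python3 - <<'E'
from h import *; import pickle
d=pickle.load(open('d0.pkl','rb')); s,q=d['scene'],d['side']
def crop(im,x,y,w,h,k): return cv2.resize(im[y:y+h,x:x+w,::-1],None,fx=k,fy=k,interpolation=cv2.INTER_CUBIC)
a=crop(s['frame'],160,110,220,150,3.6)
b=crop(q['frame'],140,145,170,160,3.6)
a=np.clip(a*1.6,0,255).astype(np.uint8);b=np.clip(b*1.3,0,255).astype(np.uint8)
cv2.imwrite('pics/sc.png',a);cv2.imwrite('pics/qc.png',b)
E
```

```text
(no output)
```

View pics/sc.png

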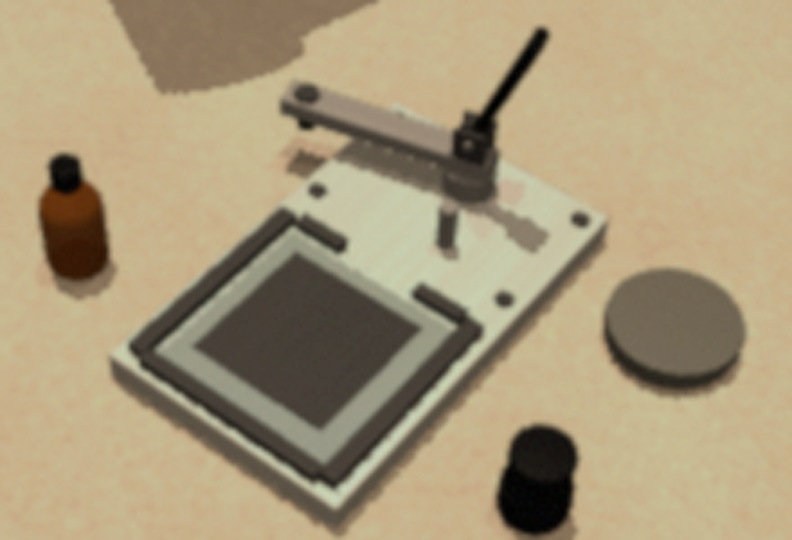

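View pics/qc.png

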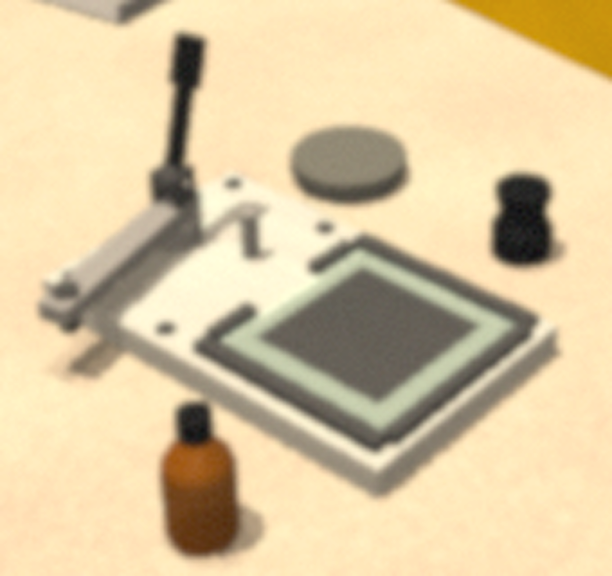

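The scene crop shows the plate's top corners at crop px (112,357), (337,513) and (606,222). The strap end bolt is at (306,93), the lever tip at (543,33), the axle near (470,145) and the pin top at (447,210). The side crop shows corners at (378,478) and (555,335), the pin top at (250,210), the bolt at (65,285), the lever tip at (188,38) and the axle at (173,185).

```bash
python3 - <<'E'
from h import *; import pickle
d=pickle.load(open('d0.pkl','rb')); s,q=d['scene'],d['side']
S=lambda x,y:(160+x/3.6,110+y/3.6); Q=lambda x,y:(140+x/3.6,145+y/3.6)
A,B,C=[onz(s,S(*p),22) for p in((112,357),(337,513),(606,222))]
A2,B2=[onz(q,Q(*p),22) for p in((378,478),(555,335))]
print('A',A,A2,'B',B,B2,'C',C, np.linalg.norm(A-B),np.linalg.norm(B-C))
ey=(C-B)/np.linalg.norm(C-B); ex=np.array([ey[1],-ey[0],0]); ab=(B-A)/np.linalg.norm(B-A)
print('yaw from BC',np.arctan2(-ey[0],ey[1]),'from AB',np.arctan2(ab[1],ab[0]))
yaw=np.arctan2(ab[1]-ey[0],ab[0]+ey[1])
R=np.array([[np.cos(yaw),-np.sin(yaw)],[np.sin(yaw),np.cos(yaw)]])
loc=np.array([[-85,-165],[85,-165],[85,115]])
O=np.mean([P[:2]-R@l for P,l in zip((A,B,C,A2,B2),loc[[0,1,2,0,1]])],0); print('O',O,'yaw',yaw)
W=lambda x,y,z:np.r_[O+R@[x,y],z]
for n,P in dict(piv=(0,80),pin=(17.5,30),stopend=(0,-35)).items(): print(n,W(*P,0)[:2].round())
print('pin seen',onz(s,S(447,210),56),onz(q,Q(250,210),56))
for n,p1,p2 in(('bolt',(306,93),(65,285)),('tip',(543,33),(188,38)),('axle',(470,140),(173,183)),('vial',(75,228),(200,500)),('loupe',(540,480),(522,222))):
    P,e=tri(s,S(*p1),q,Q(*p2)); print(n,P.round(),round(e,1),'local',(R.T@(P[:2]-O)).round())
P=onz(s,S(674,322),18);print('wafer',P,onz(q,Q(349,155),18),'local',(R.T@(P[:2]-O)).round())
E
```

```text
A [ 497.01091027 -117.23206562   22.        ] [ 491.3070065  -122.63748606   22.        ] B [662.554749   -92.98349912  22.        ] [653.60672815 -97.75812125  22.        ] C [619.14886384 178.72402885  22.        ] 167.31035688198412 275.1527786882712
yaw from BC 0.158413673404554 from AB 0.14544389530746768
O [551.4248717   54.79413625] yaw 0.15192878435601087
piv [539. 134.]
pin [564.  87.]
stopend [557.  20.]
pin seen [565.84047484  86.82001613  56.        ] [568.1231374   90.95239443  56.        ]
bolt [435.  92.  59.] 1.7 local [-110.   54.]
tip [569. 151. 157.] 4.8 local [32. 92.]
axle [540. 133.  67.] 1.8 local [ 0. 79.]
vial [407. -76.  28.] 3.5 local [-163. -108.]
loupe [723.   1.  25.] 1.8 local [162. -79.]
wafer [698.20722135 149.90901521  18.        ] [698.72479718 150.28941294  18.        ] local [159.  72.]
```

The frame origin is near (551,55) with yaw 0.152, so the pivot is near (539,134). The strap is at about 0.23 rad and the lever leans about 70° above level. I'll close the fingers, turn the tool and move over to behind the strap, keeping high.

```bash
python3 -m inch '[[[-100,-90,0,0,0,0.6,0],[-100,-90,0,0,0,0.6,0],[-100,-90,0,0,0,0.6,0],[-200,-180,0,0,0,1.2,0],[-200,-180,0,0,0,1.2,0],[-200,-180,0,0,0,1.2,0],[-200,-180,0,0,0,1.2,0],[-300,-270,0,0,0,1.8,0],[-300,-270,0,0,0,1.8,0],[-300,-270,0,0,0,1.8,0],[-300,-270,0,0,0,1.8,0],[-380,-355,0,0,0,2.44,0],[-380,-355,0,0,0,2.44,0],[-380,-355,0,0,0,2.44,0],[-380,-355,0,0,0,2.44,0],[-380,-355,0,0,0,2.44,0],[-380,-355,0,0,0,2.44,0],[-380,-355,0,0,0,2.44,0],[-380,-355,0,0,0,2.44,0],[-380,-355,0,0,0,2.44,0]]]'
cat >>h.py <<'E'
PIV=np.array([539.,134.]); YAW=.152
def plan(obs,targets):
    "targets: (x,y,z, world angle of tool y) -> rows in current tool axes"
    from scipy.spatial.transform import Rotation as Ro
    R=Ro.from_rotvec(obs['orientation']); out=[]
    for x,y,z,a in targets:
        yv=np.array([np.cos(a),np.sin(a),0]); zv=np.array([0,0,-1.]); T=Ro.from_matrix(np.c_[np.cross(yv,zv),yv,zv])
        out.append(np.r_[R.inv().apply(np.array([x,y,z])-obs['ee_pos']),(R.inv()*T).as_rotvec()])
    return np.array(out)
def strap(th,gap,r=85,z=62):
    au=np.pi+YAW+th; u=np.array([np.cos(au),np.sin(au)]); n=np.array([-u[1],u[0]])
    c=PIV+r*u-(11+13.5+gap)*n; return (*c,z,np.arctan2(n[1],n[0]))
E
python3 - <<'E'
from h import *; from workcell import status,optics
o=status.get_obs(); print(o['ee_pos'],o['orientation'],o['qpos'],o['ft_force'],o['width'])
print(plan(o,[strap(.23,18,z=212),strap(.23,18)]).round(3))
r=optics.get_image('wrist'); cv2.imwrite('pics/w1.png',r['frame'][...,::-1])
E
```

```text
t: 2.1
ee_pos: [444.9, 138.7, 213.2]
orientation: [3.083, 0.604, -0.0]
ft_force: [-0.4, 0.6, 0.3]
width: 0.4
grasp_force: 0.0
[444.90487602 138.6595226  213.19390418] [ 3.08294576e+00  6.04033646e-01 -3.82443945e-04] [ 2.76588887e-01  1.88179615e-01  1.97024027e+00 -1.25046765e-05
  9.83417948e-01  1.46043898e+00] [-0.386902    0.55177181  0.32210658] 0.40536221972336567
[[ 5.92000e-01 -3.09700e+00  1.19400e+00 -0.00000e+00  0.00000e+00
   5.00000e-03]
 [ 6.28000e-01 -3.09400e+00  1.51194e+02 -0.00000e+00  0.00000e+00
   5.00000e-03]]
```

View pics/w1.png

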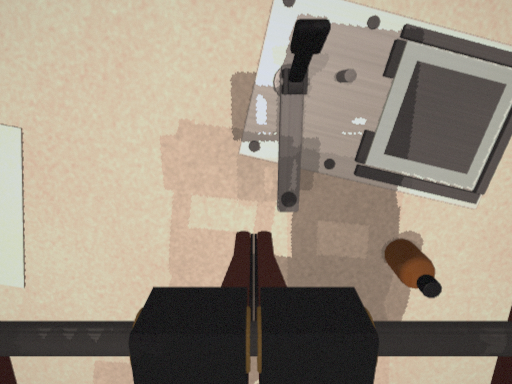

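The wrist view shows the strap running from about (294,82) at the axle to the bolt at (289,199). The fingers are to its left, which is the free side. I'll refine the strap angle from this view, then descend.

```bash
cat >>h.py <<'E'
def wonz(r,o,p,z):
    M=np.array(r['hand_eye']); R=cv2.Rodrigues(np.array(o['orientation']))[0]
    d=R@M[:3,:3]@np.array([(p[0]-r['cx'])/r['fx'],(p[1]-r['cy'])/r['fy'],1]); c=R@M[:3,3]+o['ee_pos']
    return (c+d*(z-c[2])/d[2])
E
python3 - <<'E'
from h import *; from workcell import status,optics
o=status.get_obs(); r=optics.get_image('wrist')
b=wonz(r,o,(289,199),55); print('bolt',b,'strap base',wonz(r,o,(292,95),54),'end',wonz(r,o,(288,210),54),'pin',wonz(r,o,(343,75),56),'vial?',wonz(r,o,(430,287),85))
v=b[:2]-PIV; print(np.linalg.norm(v),np.arctan2(v[1],v[0])%6.2832-np.pi-YAW)
E
python3 -m inch '[[[0,-5,30,0,0,0,0],[0,-5,60,0,0,0,0],[0,-5,90,0,0,0,0],[0,-5,110,0,0,0,0],[0,-5,130,0,0,0,0],[0,-5,145,0,0,0,0],[0,-5,151,0,0,0,0],[0,-5,151,0,0,0,0],[0,-5,151,0,0,0,0]]]'
```

```text
bolt [433.10863862  93.75708612  55.        ] strap base [528.28743468 132.97301544  54.        ] end [421.37036142  89.55714342  54.        ] pin [562.11199724  96.98008738  56.        ] vial? [408.85664099 -71.42623096  85.        ]
113.28050375691302 0.2111963324809555
t: 3.1
ee_pos: [443.5, 143.4, 62.7]
orientation: [-3.083, -0.602, -0.001]
ft_force: [0.4, -0.1, 0.1]
width: 0.8
grasp_force: 0.0
```

Both measurements agree. Next I'll work out the sweep rows.

```bash
python3 - <<'E'
from h import *; from workcell import status
o=status.get_obs()
print(plan(o,[strap(t,0) for t in np.linspace(.2,1.45,19)])[:,[0,1,2,5]].round(2).tolist())
E
```

```text
[[0.79, 17.27, 0.74, 0.03], [-0.91, 23.18, 0.74, -0.04], [-2.19, 29.18, 0.74, -0.1], [-3.05, 35.26, 0.74, -0.17], [-3.49, 41.39, 0.74, -0.24], [-3.5, 47.53, 0.74, -0.31], [-3.09, 53.66, 0.74, -0.38], [-2.25, 59.74, 0.74, -0.45], [-0.99, 65.76, 0.74, -0.52], [0.68, 71.67, 0.74, -0.59], [2.76, 77.45, 0.74, -0.66], [5.23, 83.07, 0.74, -0.73], [8.09, 88.5, 0.75, -0.8], [11.32, 93.73, 0.75, -0.87], [14.9, 98.72, 0.75, -0.94], [18.82, 103.44, 0.75, -1.01], [23.06, 107.89, 0.76, -1.08], [27.6, 112.03, 0.76, -1.15], [32.41, 115.84, 0.76, -1.22]]
```

```bash
python3 -m inch '[[[0.8,17,0.5,0,0,0.03,0],[-0.9,23,0.5,0,0,-0.04,0],[-2.2,29,0.5,0,0,-0.1,0],[-3,35.3,0.5,0,0,-0.17,0],[-3.5,41.4,0.5,0,0,-0.24,0],[-3.5,47.5,0.5,0,0,-0.31,0],[-3.1,53.7,0.5,0,0,-0.38,0],[-2.2,59.7,0.5,0,0,-0.45,0],[-1,65.8,0.5,0,0,-0.52,0],[0.7,71.7,0.5,0,0,-0.59,0],[2.8,77.5,0.5,0,0,-0.66,0],[5.2,83,0.5,0,0,-0.73,0],[8,88.5,0.5,0,0,-0.8,0],[11.3,93.7,0.5,0,0,-0.87,0],[15,98.7,0.5,0,0,-0.94,0],[18.8,103.4,0.5,0,0,-1.01,0],[23,107.9,0.5,0,0,-1.08,0],[27.6,112,0.5,0,0,-1.15,0],[32.4,115.8,0.5,0,0,-1.22,0],[32.4,115.8,0.5,0,0,-1.22,0]]]'
python3 - <<'E'
from h import *; from workcell import status,optics
o=status.get_obs(); print(o['ft_force'])
print(plan(o,[strap(1.5,0),strap(1.571,0),strap(1.571,-2),strap(1.571,-4),strap(1.571,25)])[:,[0,1,2,5]].round(2).tolist())
r=optics.get_image('scene'); cv2.imwrite('pics/s2.png',cv2.resize(r['frame'][110:260,160:380,::-1],None,fx=3,fy=3,interpolation=cv2.INTER_CUBIC))
E
```

```text
t: 5.1
ee_pos: [518.3, 48.1, 62.9]
orientation: [2.18, 2.259, 0.003]
ft_force: [0.2, 0.1, 0.2]
width: 0.5
grasp_force: 0.0
[0.24977107 0.09745435 0.23789278]
[[-0.91, 3.17, 0.92, -0.05], [-2.15, 9.33, 0.94, -0.12], [-1.92, 11.31, 0.95, -0.12], [-1.68, 13.3, 0.95, -0.12], [-5.06, -15.5, 0.87, -0.12]]
```

View pics/s2.png

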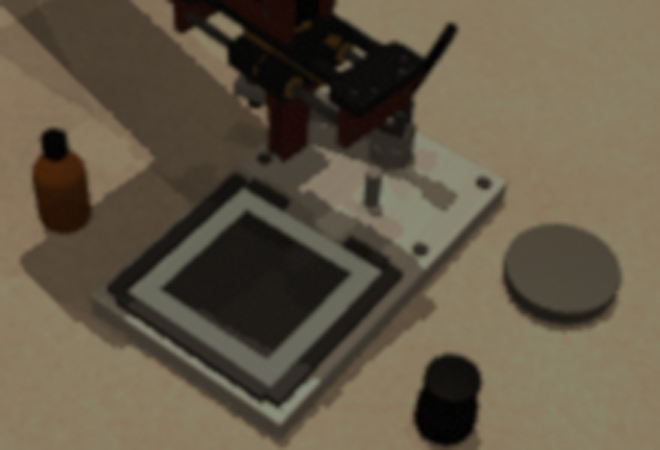

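The fingertips are at about crop (290,150), but no strap shows over the glass edge. The lever tip is still at its old pixel (452,28) and something grey sits at the old bolt position, so the strap seems not to have moved. I'll check from the side camera.

```bash
python3 - <<'E'
from h import *; from workcell import status,optics
o=status.get_obs(); r=optics.get_image('scene'); q=optics.get_image('side')
p=[o['ee_pos']-[0,0,19],[435,93,54],[557,20,54],[*PIV,68],o['ee_pos']+[0,0,61]]
print('scene crop',((proj(r,p)-[160,110])*3).round()); print('side crop',((proj(q,p)-[130,130])*3.5).round())
cv2.imwrite('pics/q2.png',cv2.resize(q['frame'][130:300,130:320,::-1],None,fx=3.5,fy=3.5,interpolation=cv2.INTER_CUBIC))
E
```

```text
scene crop [[287. 177.]
 [257.  81.]
 [297. 216.]
 [392. 113.]
 [290.  97.]]
side crop [[255. 331.]
 [100. 337.]
 [333. 313.]
 [202. 230.]
 [248. 221.]]
```

View pics/q2.png

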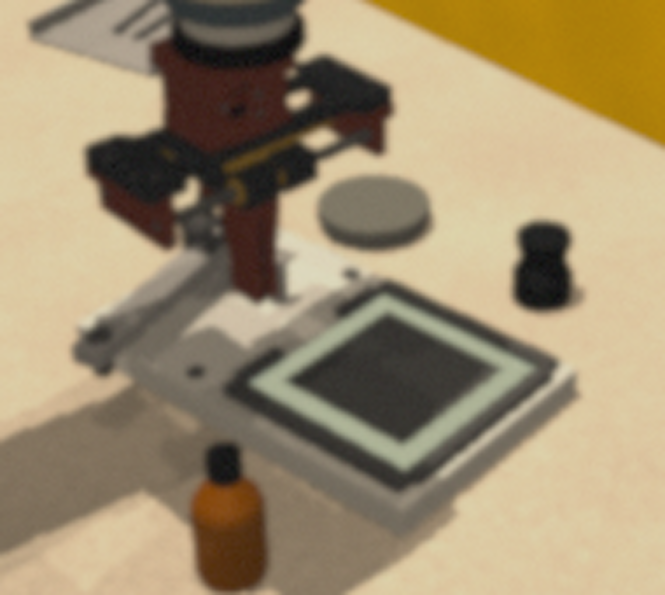

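The side view shows the strap unmoved, with its end at (95,345). The fingertips are at (258,298), not at the predicted (255,331). So the tips are higher than I assumed and passed over the strap. I'll triangulate them.

```bash
python3 - <<'E'
from h import *; import pickle; from workcell import status
d=pickle.load(open('d0.pkl','rb'))
o=status.get_obs(); print(o['ee_pos'],o['t'])
print(tri(d['scene'],(160+290/3,110+156/3),d['side'],(130+257/3.5,130+298/3.5)))
print(plan(o,[(*strap(.22,25)[:2],90,strap(.22,25)[3])]).round(2))
E
```

```text
[516.71792376  48.23130675  62.2666345 ] 5.25
(array([520.08248692,  47.58495808,  67.55334075]), np.float64(0.05505646202593392))
[[103.43 -71.47 -27.77   0.    -0.     1.23]]
```

The tips are about level with the TCP, near z 65, which fits the sweep having no contact. TCP z 42 puts the tips at about 45 and still clear of rails and glass. I'll lift, go back behind the strap and redo it lower.

```bash
python3 -m inch '[[[0,0,-28,0,0,0,0],[0,0,-40,0,0,0,0],[20,-15,-40,0,0,0.15,0],[35,-25,-40,0,0,0.3,0],[45,-32,-40,0,0,0.45,0],[55,-40,-40,0,0,0.6,0],[65,-48,-40,0,0,0.75,0],[78,-55,-40,0,0,0.9,0],[90,-63,-40,0,0,1.05,0],[103,-71,-40,0,0,1.23,0],[103,-71,-40,0,0,1.23,0],[103,-71,-20,0,0,1.23,0],[103,-71,0,0,0,1.23,0],[103,-71,12,0,0,1.23,0],[103,-71,21,0,0,1.23,0],[103,-71,21,0,0,1.23,0],[103,-71,21,0,0,1.23,0]]]'
python3 - <<'E'
from h import *; from workcell import status,optics
o=status.get_obs(); print(o['ft_force'])
print(plan(o,[strap(t,0,z=42) for t in np.linspace(.2,1.45,19)])[:,[0,1,2,5]].round(2).tolist())
E
```

```text
t: 6.95
ee_pos: [442.5, 148.5, 40.9]
orientation: [-3.086, -0.587, -0.0]
ft_force: [0.6, 0.0, -0.2]
width: 0.5
grasp_force: 0.0
[ 0.56802385  0.02601849 -0.17120924]
[[0.06, 22.42, -1.07, 0.02], [-1.57, 28.34, -1.07, -0.05], [-2.8, 34.36, -1.07, -0.11], [-3.6, 40.45, -1.07, -0.18], [-3.98, 46.58, -1.07, -0.25], [-3.93, 52.72, -1.07, -0.32], [-3.46, 58.84, -1.07, -0.39], [-2.56, 64.92, -1.07, -0.46], [-1.24, 70.92, -1.07, -0.53], [0.49, 76.81, -1.07, -0.6], [2.62, 82.57, -1.07, -0.67], [5.15, 88.17, -1.07, -0.74], [8.06, 93.58, -1.07, -0.81], [11.34, 98.77, -1.07, -0.88], [14.97, 103.72, -1.07, -0.95], [18.94, 108.41, -1.07, -1.02], [23.22, 112.81, -1.06, -1.09], [27.8, 116.91, -1.06, -1.16], [32.65, 120.67, -1.06, -1.23]]
```

First, a short part of the sweep to confirm contact by force.

```bash
python3 -m inch '[[[0,18,-1,0,0,0.02,0],[-0.5,22.4,-1,0,0,0.02,0],[-1.6,28.3,-1,0,0,-0.05,0],[-2.8,34.4,-1,0,0,-0.11,0],[-3.6,40.5,-1,0,0,-0.18,0]]]'
```

```text
t: 7.45
ee_pos: [454.4, 109.9, 42.5]
orientation: [-3.02, -0.866, -0.003]
ft_force: [-0.3, 2.9, -0.1]
width: 0.1
grasp_force: 1.1
```

There is contact at 2.9 N, as expected. I'll continue the sweep.

```bash
python3 - <<'E'
from h import *; from workcell import status,optics
o=status.get_obs()
print(plan(o,[strap(t,0,z=42) for t in np.linspace(.41+.07,1.45,15)])[:,[0,1,2,5]].round(1).tolist(), plan(o,[strap(t,0,z=42) for t in np.linspace(.41+.07,1.45,15)])[:,5].round(2))
E
```

```text
[[-2.1, 6.2, 0.5, -0.1], [-3.1, 12.2, 0.5, -0.1], [-3.7, 18.3, 0.5, -0.2], [-3.9, 24.5, 0.5, -0.3], [-3.7, 30.6, 0.5, -0.4], [-3.1, 36.7, 0.5, -0.4], [-2.0, 42.7, 0.5, -0.5], [-0.6, 48.7, 0.5, -0.6], [1.3, 54.5, 0.5, -0.6], [3.6, 60.2, 0.5, -0.7], [6.3, 65.7, 0.5, -0.8], [9.3, 71.0, 0.5, -0.8], [12.7, 76.1, 0.5, -0.9], [16.5, 80.9, 0.5, -1.0], [20.6, 85.5, 0.5, -1.0]] [-0.07 -0.14 -0.21 -0.28 -0.35 -0.42 -0.49 -0.56 -0.63 -0.7  -0.77 -0.84
 -0.9  -0.97 -1.04]
```

```bash
python3 -m inch '[[[-2,6.2,0,0,0,-0.07,0],[-3,12.2,0,0,0,-0.14,0],[-3.7,18.3,0,0,0,-0.21,0],[-3.9,24.5,0,0,0,-0.28,0],[-3.7,30.6,0,0,0,-0.35,0],[-3,36.7,0,0,0,-0.42,0],[-2,42.7,0,0,0,-0.49,0],[-0.6,48.7,0,0,0,-0.56,0],[1.3,54.5,0,0,0,-0.63,0],[3.6,60.2,0,0,0,-0.7,0],[6.3,65.7,0,0,0,-0.77,0],[9.3,71,0,0,0,-0.84,0],[12.7,76,0,0,0,-0.9,0],[16.5,81,0,0,0,-0.97,0],[20.6,85.5,0,0,0,-1.04,0],[20.6,85.5,0,0,0,-1.04,0]]]'
python3 - <<'E'
from h import *; from workcell import status,optics
o=status.get_obs(); print(o['ft_force'])
print(plan(o,[strap(1.5,0),strap(1.571,-2),strap(1.571,-5)])[:,[0,1,2,5]].round(2).tolist())
E
```

```text
t: 9.05
ee_pos: [516.9, 47.9, 42.3]
orientation: [2.192, 2.249, 0.001]
ft_force: [0.5, -0.2, 0.3]
width: 0.5
grasp_force: 0.1
[ 0.54032179 -0.17297301  0.28254059]
[[-0.72, 4.55, -19.69, -0.06], [-1.65, 12.7, -19.68, -0.13], [-1.27, 15.68, -19.68, -0.13]]
```

```bash
python3 -m inch '[[[-0.5,3,0,0,0,-0.05,0],[-1,6,0,0,0,-0.1,0],[-1.5,8,0,0,0,-0.13,0],[-1.5,9.5,0,0,0,-0.13,0],[-1.5,10.5,0,0,0,-0.13,0],[-1.5,10.5,0,0,0,-0.13,0]]]'
python3 - <<'E'
from h import *; from workcell import status,optics
r=optics.get_image('side'); cv2.imwrite('pics/q3.png',cv2.resize(r['frame'][130:300,130:320,::-1],None,fx=3.5,fy=3.5,interpolation=cv2.INTER_CUBIC))
E
```

```text
t: 9.65
ee_pos: [526.7, 46.6, 41.9]
orientation: [-2.044, -2.386, 0.0]
ft_force: [-2.2, -2.0, 1.6]
width: 0.5
grasp_force: 1.3
```

View pics/q3.png

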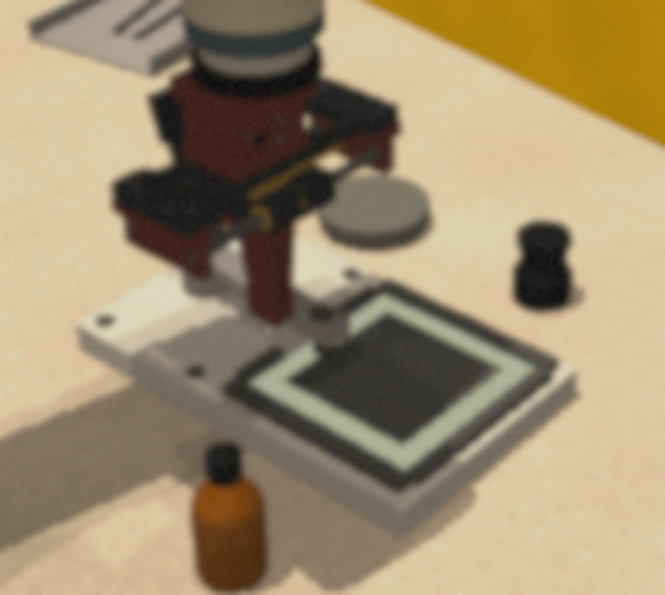

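The strap now lies over the glass edge, with its end at about (325,320). I'll press a little further to confirm the stop.

```bash
python3 -m inch '[[[0,1.5,0,0,0,0,0],[0,1.5,0,0,0,0,0],[0,1.5,0,0,0,0,0]]]'; python3 -m inch '[[[0,1.5,0,0,0,0,0],[0,1.5,0,0,0,0,0],[0,1.5,0,0,0,0,0]]]'
```

```text
t: 10.0
ee_pos: [528.5, 46.9, 41.8]
orientation: [2.043, 2.386, 0.0]
ft_force: [-1.6, -1.5, 1.6]
width: 0.3
grasp_force: 1.1
t: 10.3
ee_pos: [530.0, 47.1, 41.8]
orientation: [2.043, 2.387, 0.0]
ft_force: [-1.6, -1.6, 0.7]
width: 0.6
grasp_force: 0.9
```

```bash
python3 -m inch '[[[0,1.5,0,0,0,0,0],[0,1.5,0,0,0,0,0],[0,3,0,0,0,0,0],[0,3,0,0,0,0,0]]]'; python3 -m inch '[[[0,1.5,0,0,0,0,0],[0,1.5,0,0,0,0,0],[0,1.5,0,0,0,0,0]]]'
```

```text
t: 10.7
ee_pos: [532.9, 47.6, 41.7]
orientation: [2.043, 2.387, 0.0]
ft_force: [-1.4, -0.6, 0.2]
width: 0.9
grasp_force: 0.9
t: 11.0
ee_pos: [534.0, 47.7, 41.7]
orientation: [-2.043, -2.387, 0.001]
ft_force: [-2.8, -2.4, 0.7]
width: 0.5
grasp_force: 1.8
```

```bash
python3 -m inch '[[[0,1.5,0,0,0,0,0],[0,1.5,0,0,0,0,0],[0,1.5,0,0,0,0,0]]]'; python3 -m inch '[[[0,1.5,0,0,0,0,0],[0,1.5,0,0,0,0,0],[0,1.5,0,0,0,0,0]]]'
```

```text
t: 11.3
ee_pos: [534.1, 47.7, 41.6]
orientation: [-2.041, -2.385, 0.004]
ft_force: [-7.0, -3.1, 5.4]
width: 0.7
grasp_force: 4.2
t: 11.6
ee_pos: [534.2, 47.8, 41.5]
orientation: [-2.04, -2.384, 0.007]
ft_force: [-10.1, -5.0, 8.5]
width: 0.7
grasp_force: 6.8
```

The arm has stopped and the force is rising, so the strap is at its stop. I'll back off, lift and plan the lever push.

```bash
python3 -m inch '[[[0,-5,0,0,0,0,0],[0,-20,0,0,0,0,0],[0,-30,0,0,0,0,0],[0,-30,-40,0,0,0,0],[0,-30,-80,0,0,0,0],[0,-30,-120,0,0,0,0],[0,-30,-150,0,0,0,0],[0,-30,-160,0,0,0,0],[0,-30,-160,0,0,0,0]]]'
cat >>h.py <<'E'
V=np.array([-np.sin(YAW),np.cos(YAW)])
def lev(s,z): return (*(PIV+s*V),z,strap(1.571,0)[3])
E
python3 - <<'E'
from h import *; from workcell import status,optics
o=status.get_obs(); print(o['ft_force'])
r=optics.get_image('scene'); q=optics.get_image('side')
A=cv2.resize(r['frame'][100:250,190:380,::-1],None,fx=2.1,fy=2.1,interpolation=cv2.INTER_CUBIC); B=cv2.resize(q['frame'][130:280,130:320,::-1],None,fx=2.1,fy=2.1,interpolation=cv2.INTER_CUBIC)
cv2.imwrite('pics/both.png',np.clip(np.hstack([A,B])*1.3,0,255).astype(np.uint8))
f=lambda p,d=-3:lev(p[0],p[1])
ph=np.radians([70,60,50,40,30,20,10,0])
t=[lev(-35,200),lev(-35,137)]+[lev(75*np.cos(a)-4.5*np.sin(a)-10,68+75*np.sin(a)+4.5*np.cos(a)-3) for a in ph]
print(plan(o,t)[:,[0,1,2,5]].round(2).tolist())
E
```

```text
t: 12.5
ee_pos: [508.7, 43.8, 203.0]
orientation: [2.041, 2.385, 0.004]
ft_force: [0.3, 0.0, -0.2]
width: 0.2
grasp_force: 0.0
[ 0.29444526  0.03273781 -0.17365317]
[[49.44, 43.76, 3.19, 0.0], [49.46, 43.51, 66.19, 0.0], [95.88, 43.66, 66.17, 0.0], [108.06, 43.67, 70.98, 0.0], [119.22, 43.68, 77.83, 0.0], [129.02, 43.68, 86.52, 0.0], [137.17, 43.66, 96.78, 0.0], [143.41, 43.64, 108.29, 0.0], [147.55, 43.6, 120.72, 0.0], [149.47, 43.56, 133.67, 0.0]]
```

View pics/both.png

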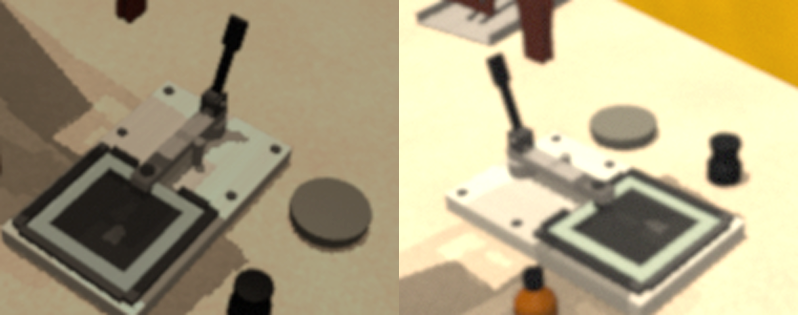

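The strap lies against the pin over the glass edge and the lever is still up, with its tip at left-panel (237,20) and right-panel (497,60). The fingertips are at left (131,17) and right (539,57). I'll triangulate both.

```bash
python3 - <<'E'
from h import *; import pickle
d=pickle.load(open('d0.pkl','rb'))
for a,b in (((131,17),(539,60)),((237,20),(496,59)),((213,103),(520,140)),((150,170),(598,183))):
    P,e=tri(d['scene'],(190+a[0]/2.1,100+a[1]/2.1),d['side'],(130+(b[0]-399)/2.1,130+b[1]/2.1)); w=P[:2]-PIV
    print(P.round(1),round(e,1),'s,lat',round(w@V),round(w@[V[1],-V[0]]))
E
python3 -m inch '[[[50,44,-5,0,0,0,0],[50,44,-5,0,0,0,0],[50,44,15,0,0,0,0],[50,44,35,0,0,0,0],[50,44,50,0,0,0,0],[50,44,60,0,0,0,0],[50,44,60,0,0,0,0]]]'
```

```text
[508.6  42.  210.4] 0.6 s,lat -86 -44
[535.1 163.6 156. ] 2.9 s,lat 30 1
[540.  135.7  64.1] 0.6 s,lat 2 1
[559.7  24.5  56.4] 0.2 s,lat -111 4
t: 13.3
ee_pos: [541.7, 99.5, 139.3]
orientation: [-2.041, -2.385, 0.006]
ft_force: [0.2, -0.3, -0.3]
width: 0.3
grasp_force: 0.0
```

```bash
python3 -m inch '[[[20,0,2,0,0,0,0],[35,0,3,0,0,0,0],[46,0,4,0,0,0,0],[52,0,6,0,0,0,0],[58,0,9,0,0,0,0],[64,0,12,0,0,0,0],[70,0,16,0,0,0,0],[75,0,20,0,0,0,0],[80,0,25,0,0,0,0],[84,0,30,0,0,0,0],[88,0,35,0,0,0,0]]]'
```

```text
t: 14.4
ee_pos: [529.7, 187.1, 106.3]
orientation: [-2.043, -2.387, -0.0]
ft_force: [0.9, -0.4, 3.1]
width: 0.6
grasp_force: 1.4
```

There is 3 N of contact on the lever. I'll continue down.

```bash
python3 -m inch '[[[3,0,6,0,0,0,0],[6,0,12,0,0,0,0],[8,0,18,0,0,0,0],[10,0,24,0,0,0,0],[11,0,30,0,0,0,0],[12,0,34,0,0,0,0],[12,0,34,0,0,0,0]]]'; python3 -m inch '[[[0,0,2,0,0,0,0],[0,0,4,0,0,0,0],[0,0,4,0,0,0,0]]]'
```

```text
t: 15.1
ee_pos: [527.4, 198.4, 71.9]
orientation: [-2.042, -2.387, 0.002]
ft_force: [-0.0, -0.1, 0.1]
width: 0.3
grasp_force: 0.0
t: 15.4
ee_pos: [527.7, 198.5, 68.6]
orientation: [-2.043, -2.387, 0.0]
ft_force: [-0.6, 0.1, 1.2]
width: 0.1
grasp_force: 0.2
```

```bash
python3 -m inch '[[[0,0,2,0,0,0,0],[0,0,3,0,0,0,0],[0,0,3,0,0,0,0]]]'; python3 -m inch '[[[0,0,2,0,0,0,0],[0,0,3,0,0,0,0],[0,0,3,0,0,0,0]]]'
```

```text
t: 15.7
ee_pos: [527.8, 198.6, 65.7]
orientation: [-2.043, -2.387, 0.0]
ft_force: [-1.2, 0.8, 1.2]
width: 0.4
grasp_force: 0.6
t: 16.0
ee_pos: [528.1, 198.7, 63.3]
orientation: [2.043, 2.387, 0.001]
ft_force: [-2.4, 1.9, 7.8]
width: 0.5
grasp_force: 3.8
```

```bash
python3 -m inch '[[[0,0,1.5,0,0,0,0],[0,0,2,0,0,0,0],[0,0,2,0,0,0,0]]]'; python3 -m inch '[[[0,0,-15,0,0,0,0],[0,0,-40,0,0,0,0],[0,0,-80,0,0,0,0],[0,0,-120,0,0,0,0],[90,0,-140,0,0,0,0],[90,0,-140,0,0,0,0],[90,0,-140,0,0,0,0]]]'
python3 - <<'E'
from h import *; from workcell import status,optics
r=optics.get_image('scene'); q=optics.get_image('side')
A=cv2.resize(r['frame'][100:250,190:380,::-1],None,fx=2.1,fy=2.1,interpolation=cv2.INTER_CUBIC); B=cv2.resize(q['frame'][130:280,130:320,::-1],None,fx=2.1,fy=2.1,interpolation=cv2.INTER_CUBIC)
cv2.imwrite('pics/fin.png',np.clip(np.hstack([A,B])*1.3,0,255).astype(np.uint8))
E
```

```text
t: 16.3
ee_pos: [529.4, 199.0, 62.9]
orientation: [2.042, 2.385, 0.004]
ft_force: [-4.1, -0.1, 20.4]
width: 0.4
grasp_force: 10.4
t: 17.0
ee_pos: [514.5, 291.5, 202.8]
orientation: [2.038, 2.389, 0.007]
ft_force: [1.0, -0.5, 0.0]
width: 0.5
grasp_force: 0.0
```

View pics/fin.png

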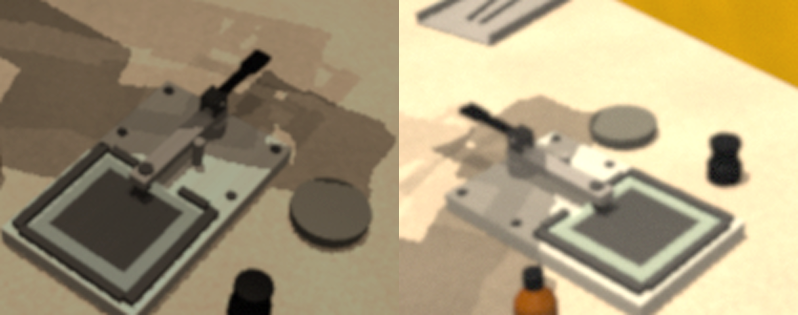

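The lever is down, with its tip at left (266,56) and right (466,108). The strap's bolt is at left (146,170) and right (598,186). I'll check both numerically.

```bash
python3 - <<'E'
from h import *; import pickle
d=pickle.load(open('d0.pkl','rb'))
for a,b in (((266,56),(466,108)),((146,170),(598,186))):
    P,e=tri(d['scene'],(190+a[0]/2.1,100+a[1]/2.1),d['side'],(130+(b[0]-399)/2.1,130+b[1]/2.1)); w=P[:2]-PIV
    print(P.round(1),round(e,1),'s,lat',round(w@V),round(w@[V[1],-V[0]]))
for n,o,f in(('scene',(190,100),0),('side',(130,130),399)):
    for s,z in((95,68),(89,100),(-115,54)): p=proj(d[n],[*(PIV+s*V),z])[0]; print(n,s,z,((p-o)*2.1+[f,0]).round())
E
```

```text
[530.2 230.2  67.4] 0.8 s,lat 96 6
[556.9  21.4  55.8] 1.0 s,lat -114 1
scene 95 68 [261.  54.]
scene 89 100 [261.  35.]
scene -115 54 [145. 172.]
side 95 68 [463. 110.]
side 89 100 [463.  87.]
side -115 54 [598. 188.]
```

The lever tip is at z 67 (level is 68), and the strap is within about 0.03 rad of its stop. I'm handing in.

```bash
python3 -c "
from workcell import ctrl
print(ctrl.close_job())"
```

```text
the job is handed in; nothing more can be done
None
```

The strap is against its stop pin (within about 0.03 rad by camera), the cam lever was then pushed down level, and the job is handed in; the hand-in gave no verdict.

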